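Swap the locked canister cap for the vented cover

TASK

Get the instrument canister ready for the dry-heat steriliser: push its sprung cap down and twist it counter-clockwise just until you feel it stop, without forcing it, so that it comes free and springs up, then take it off and stand it upright in the steel tray. After that, set the small vented cover with the round knob gently on the canister's collar so that it sits fully down and level, let go, and leave the amber bottle, the pill jar and the larger lid where they are.

Things in the scene. Friction and masses are not known exactly. Their poses are not given: they have to be found in the camera images.
- collar (a point): Centre of the top face of the steel collar (84 mm wide ring) of the upright aluminium canister, 100 mm wide, 122 mm tall, which is bolted to the desk by a 130 mm square foot; z up. The collar's mouth has a 39 mm bore and three hidden slots for the cap's lugs.
- cap_grip (a point): Canister's locked cap, 0.13 to 0.21 kg: aluminium disc 72 mm wide, 5 mm thick, with an upright bar to turn it by. Point: centre of the bar, which is 44 mm long (x), 12 mm thick (y), 26 mm high (z); disc top 13 mm, underside 18 mm below it. Locked, the underside stands 7 mm above the collar (point 25 mm above). Standing on its foot the point is 38 mm up.
- cap: Same cap; origin: centre of its plug's foot, 38 mm below cap_grip. The plug under the disc is 36 mm wide, 20 mm long, with 3 lugs at its foot, 50 mm across. A 0.6 N/mm spring pushes the locked cap up with 7.5 N, and with 12 N when pushed 7 mm down onto the collar. It must be down 4 mm or more for the lugs to pass the catch.
- cap_disc (a point): Centre of the top of the cap's disc. Held down, the cap turns counter-clockwise (from above) to a hard stop 38 to 85 degrees on; the angle varies and is hidden, so feel the torque rise (friction alone: under 0.3 N m). At the stop, or up to 6 degrees short, the lugs are under slots: let up, the cap springs to 8 mm above its locked height and lifts straight out.
- catch (a joint): Turn of the collar's steel ring, rad, counter-clockwise positive, 0 at rest. The ring gives elastically, 8 N m per rad, when the cap is turned against its stop or (not pushed down) its catch: up to 0.13 rad (about 1 N m) is safe, more is forcing it.
- cover_knob (a point): Vented cover, 0.10 to 0.16 kg, loose on the desk: aluminium disc 80 mm wide, 4 mm thick, with 12 small holes and a round steel knob. Point: centre of the knob, which is 22 mm wide and 22 mm high; disc top 11 mm, underside 15 mm below. z is the disc's axis. On the desk the point is 19.5 mm up; seated, 15 mm above the collar.
- cover: The same vented cover; origin at the centre of the underside of its boss (19.5 mm below the knob's centre). The boss, 34 mm wide and 4.5 mm deep under the disc, drops into the collar's bore; on the desk the cover stands on it.
- tray_in (a point): Centre of the inner floor of the square steel tray fixed on the desk, 150 mm outside, walls 3 mm thick and 18 mm high; x and y along its sides. Tray and cover lie on either side of the canister, and may be swapped.
- amber: Bystander: amber glass bottle, 48 mm wide, 115 mm tall; origin at the centre of its underside.
- pills: Bystander: white screw-top pill jar, 52 mm wide, 75 mm tall; origin at the centre of its underside.
- biglid: Bystander: larger flat aluminium lid, 100 mm wide, with a wire loop handle; not the vented cover; origin at the centre of its underside.

How it is judged:
By the outcome, as a careful person would: the job done as asked, in the order asked, and still so for the second after the job is handed in, with the robot touching nothing.
It also fails if it takes over 72 s, if anything falls off the work surface, if the arm or the gripper's body presses on something with over 40 N, if the wrist force passes 120 N, or if a joint passes its speed limit or range.

ROBOT

A 6-joint arm with a two-finger parallel gripper is mounted at the origin on the work surface. World frame = base frame: x ahead of the robot, y to its left, z up, the work surface at z = 0. Lengths are in m, angles in rad, forces in N, time in s.
With the tool pointing down it reaches from about 0.4 to 0.925 m from the base axis. Payload 3.4 kg.
Tool frame: the origin (TCP) lies at the very end of the fingers, on their centre line; the grasp point (between the pads) lies 19 mm behind it; z points along the fingers, y is the line along which they close (so a half turn about z gives the same grasp; the last joint's range is limited). The gripper opens to 85 mm and grips with 20 to 120 N. Pads are 22 mm wide; open, the fingers measure 114 mm over their backs; the gripper's body (76 mm by 85 mm) begins 54 mm behind the grasp point. The pads swing forward as they close: fully open they stand 13 mm farther back than shut.
Start: joints at [-1.367, 0.307, 1.506, -0, 1.328, -0.073], TCP at [0.158, -0.553, 0.199] pointing down, gripper open.
Joint ranges: [-3.12, 3.12], [-1.05, 2.28], [0.14, 2.33], [-1.42, 4.57], [0.1, 2.73], [-2.68, 2.68]. Speed limits (rad/s): [2.57, 2.57, 3.14, 3.14, 3.14, 3.14].

INTERFACE

Orientations are given as a rotation vector (axis times angle).
In Python, from bench import status, cams, workorder, silhouettes gives the robot as it stands.
- The arm moves only by the tool jog_arm, never from a script. Its argument "commands" is a list of rows, each a list of 2 entries, a list of its own where there are three numbers: the shift along the world's x, y, z in cm, then the turn, a rotation vector about the world's x, y, z in rad. In form: [[[dx, dy, dz], [wx, wy, wz]], ...]. A call has 1 to 20 rows; each row is the pose to reach, as a shift and turn from the pose commanded when the call began; what a row does not reach only later rows make up. A row lasts 1/10 s, in which the tool goes at most 50 mm and 8.59 degrees, less where a joint would pass 70% of its speed; a pose out of reach is approached as far as the arm can. A call with a gripper value outside its range is refused whole. "fingers" is the opening in per cent of the stroke, from 0 (shut) to 100 (fully open), set as the call begins (left out, the last holds). The fingers move at their own pace and stop on an object; "force" is the grip in N (left out, the last holds). Time passes only in rows, so rows that repeat a pose let the fingers close. It gives the time, the measured TCP pose, the force, the opening and the grip force at its end, in the units of the state.
- status.read_state(): the state, without advancing time (a new reading comes with each control period).
- cams.grab_frame(name): name is "scene" or "top" or "wrist"; returns the picture (400x640x3 uint8, red, green, blue); there is no depth.
- cams.get_calibration(name): a dict with "fovy" (degrees; the focal length in pixels is half the picture's height over the tangent of half this angle, whatever the lens; pixels are square), "cx", "cy" (the principal point, pixels), "D" ([k1, k2, p1, p2, k3] as OpenCV has them; the pictures are not rectified), "rvec" (rotation vector, rad) and "tvec" (3), from world to camera coordinates, as OpenCV has them; the wrist camera has in their place "hand_eye" (4x4, takes a point from camera to tool coordinates, whose origin is the TCP and whose axes are the flange's). Camera axes: x right, y down, z forward; pixel columns grow to the right and rows downward; lengths in m; the calibration is good to about 2 mm. A picture is of the moment at which its call begins: read the wrist's pose just before it. get_calibration takes no time and is no camera call.
- workorder.job_done(): hands the job in; it is judged then, once.
Trained networks look in the newest picture that a camera, given by its name, has taken for a name from the list of things; names that differ only in an ending like _2 or _b are one class to them, and where a whole thing is asked for, a point or a joint stands for the part that bears it (a point fixed in the world has none). Each returns a list of dicts, best first, with "score" (0 to 1); they miss things now and then, are a little off and sometimes report something else, mostly with a low value. They report only what shows in the picture. A call takes as long as a camera call.
- silhouettes(target, camera): "mask" (400x640 bool, what is visible of it) and "extent" ([centre column, centre row, width, height] in pixels, round what is visible of it).
The state is a dict: "t": time; "joint_positions": joint angles; "joint_velocities": joint speeds; "joint_torque": joint torques, N m; "eef_pos": TCP position; "eef_rot": TCP orientation; "force": force on the tool from outside, world axes, zero at the start; "moment": the same for the moment, N m; "width": finger opening in m; "finger_force": force on a finger pad.
Only numpy, scipy, OpenCV 4.12 (cv2) and the standard library are available. Lean on these libraries where they do the work, as an engineer would, in place of code of your own. Each camera call takes 0.05 s, during which the arm holds its last target. There are 200 camera calls.

## Working session

There is one attempt and no reset: what is moved stays moved. The work goes in short steps, Python scripts to look and compute and a tool call to move; the robot and the scene stay as the last step left them, time stands still between calls to the robot, and variables do not carry over. Pictures are saved under pics/ and viewed, at most 10 in all, crops included, and the job is handed in when it is done.

Besides the shell and the picture viewer there is one more tool, called after "Call:" as name(argument=value, ...), one argument or row to a line, values as JSON. jog_arm: Moves the arm, as the interface text tells. Its arguments: {"type":"object","properties":{"commands":{"type":"array","items":{"type":"array"}},"fingers":{"type":"number"},"force":{"type":"number"}},"required":["commands"]}

```bash
mkdir -p pics; cat > h.py <<'E'
import numpy as np, cv2
from bench import status, cams, workorder, silhouettes
from scipy.spatial.transform import Rotation as R
def cam(name, st=None):
    c=cams.get_calibration(name); f=200/np.tan(np.radians(c["fovy"])/2)
    K=np.array([[f,0,c["cx"]],[0,f,c["cy"]],[0,0,1]]); D=np.array(c["D"],float)
    if "rvec" in c:
        Rm=cv2.Rodrigues(np.array(c["rvec"],float))[0]; t=np.array(c["tvec"],float)
    else:
        T=np.eye(4); T[:3,:3]=R.from_rotvec(st["eef_rot"]).as_matrix(); T[:3,3]=st["eef_pos"]
        T=np.linalg.inv(T@np.array(c["hand_eye"])); Rm=T[:3,:3]; t=T[:3,3]
    return K,D,Rm,t
def ray(C,uv,z):
    K,D,Rm,t=C; p=cv2.undistortPoints(np.array([[uv]],float),K,D)[0,0]
    d=Rm.T@np.array([p[0],p[1],1]); o=-Rm.T@t
    return o+d*(z-o[2])/d[2]
def proj(C,P):
    K,D,Rm,t=C
    return cv2.projectPoints(np.array(P,float).reshape(-1,1,3),cv2.Rodrigues(Rm)[0],t,K,D)[0][:,0]
def grab(name,fn=None):
    st=status.read_state(); im=cams.grab_frame(name)
    if fn: cv2.imwrite("pics/"+fn,im[:,:,::-1])
    return im,cam(name,st),st
E
python3 - <<'E'
from h import *
print(status.read_state())
for n in ["top","scene"]:
    im,C,st=grab(n,n+"1.png")
    print(n,-C[2].T@C[3])
    for t,z in [("collar",.122),("cap_grip",.14),("cover_knob",.0195),("tray_in",.01),("amber",.06),("pills",.04),("biglid",.01)]:
        for d in silhouettes(t,n)[:2]:
            m=d["mask"]; ys,xs=np.nonzero(m); e=d["extent"]
            print(t,round(d["score"],2),np.round(e,1),m.sum(),np.round(ray(C,e[:2],z),3))
E
```

```text
{'t': 0.0, 'joint_positions': array([-1.36646932e+00,  3.07566500e-01,  1.50764569e+00, -3.96980345e-06,
        1.32835319e+00, -7.35106168e-02]), 'joint_velocities': array([-0.00071661, -0.00052793,  0.00041605, -0.0006919 , -0.00287635,
       -0.00106852]), 'joint_torque': array([-4.79496866e-04, -4.57543409e+01, -2.51919007e+01, -9.79606625e-05,
        1.33818586e-02,  9.11193638e-06]), 'eef_pos': array([ 0.15752987, -0.55224204,  0.19799524]), 'eef_rot': array([-3.10937796e+00, -4.34752891e-01,  2.08447006e-04]), 'force': array([ 0.09867382, -0.00812308,  0.28301777]), 'moment': array([0.0318915 , 0.00760441, 0.06088813]), 'finger_force': 0.0, 'width': 0.08534022531719794}
top [0.48150928 0.0055465  0.93095451]
collar 0.83 [324.4 243.6  49.1  54.5] 1731 [ 0.489 -0.     0.122]
cap_grip 0.61 [327.6 240.4  35.   35.8] 876 [ 0.495 -0.007  0.14 ]
cover_knob 0.68 [220.8 225.2  29.5  32.4] 808 [0.534 0.247 0.019]
cover_knob 0.55 [339.  155.4  42.3  43.9] 1285 [ 0.704 -0.038  0.019]
tray_in 0.78 [454.1 233.8  81.1  73.4] 4137 [ 0.513 -0.313  0.01 ]
amber 0.6 [262.1 147.6  24.6  26.5] 451 [0.714 0.145 0.06 ]
pills 0.81 [396.6 158.   23.9  29.2] 504 [ 0.693 -0.174  0.04 ]
biglid 0.84 [337.9 155.5  38.7  38.4] 1194 [ 0.706 -0.035  0.01 ]
scene [ 1.49039988 -0.1711609   0.69964616]
collar 0.79 [311.2 207.6  45.4  46.2] 1664 [ 0.646 -0.034  0.122]
collar 0.28 [312.4 174.   28.1  20.8] 383 [0.482 0.    0.122]
cap_grip 0.66 [308.7 171.7  29.6  18.7] 372 [ 0.498 -0.013  0.14 ]
cover_knob 0.92 [400.4 208.3  27.2  21.3] 327 [0.56  0.24  0.019]
cover_knob 0.2 [258.6 256.1  22.8  37. ] 714 [ 0.677 -0.176  0.019]
tray_in 0.91 [205.9 232.1  63.9  46. ] 2070 [ 0.533 -0.309  0.01 ]
amber 0.62 [393.1 236.5  23.2  42. ] 718 [0.728 0.154 0.06 ]
pills 0.67 [260.4 256.4  24.7  38.7] 713 [ 0.704 -0.172  0.04 ]
biglid 0.73 [316.7 263.3  37.   28.8] 873 [ 0.726 -0.039  0.01 ]
biglid 0.18 [259.9 256.1  23.1  38.3] 692 [ 0.667 -0.173  0.01 ]
```

```bash
python3 - <<'E'
import cv2
a=cv2.imread("pics/top1.png")[100:310,180:520]
cv2.imwrite("pics/top1c.png",cv2.resize(a,None,fx=2.3,fy=2.3))
from h import *
print(np.round(cams.get_calibration("wrist")["hand_eye"],3),cams.get_calibration("wrist")["fovy"])
E
```

```text
[[ 0.    -0.964 -0.264  0.066]
 [ 1.     0.     0.     0.   ]
 [-0.    -0.264  0.964 -0.174]
 [ 0.     0.     0.     1.   ]] 61.03893008740612
```

View pics/top1c.png

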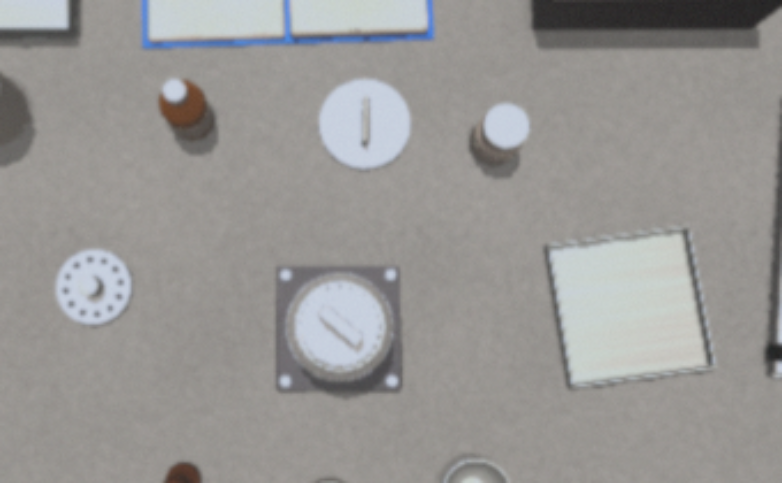

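Call:
jog_arm(
  commands=[
    [[33.5, 55, 2.6], [0, 0, 0.51]],
    [[33.5, 55, 2.6], [0, 0, 0.51]],
    [[33.5, 55, 2.6], [0, 0, 0.51]],
    [[33.5, 55, 2.6], [0, 0, 0.51]],
    [[33.5, 55, 2.6], [0, 0, 0.51]],
    [[33.5, 55, 2.6], [0, 0, 0.51]],
    [[33.5, 55, 2.6], [0, 0, 0.51]],
    [[33.5, 55, 2.6], [0, 0, 0.51]],
    [[33.5, 55, 2.6], [0, 0, 0.51]],
    [[33.5, 55, 2.6], [0, 0, 0.51]],
    [[33.5, 55, 2.6], [0, 0, 0.51]],
    [[33.5, 55, 2.6], [0, 0, 0.51]],
    [[33.5, 55, 2.6], [0, 0, 0.51]],
    [[33.5, 55, 2.6], [0, 0, 0.51]],
    [[33.5, 55, 2.6], [0, 0, 0.51]],
    [[33.5, 55, 2.6], [0, 0, 0.51]],
  ],
  fingers=50,
)

```text
t: 2.4
eef_pos: [0.4918, -0.0036, 0.2247]
eef_rot: [2.901, 1.205, -0.002]
force: [-0.3, 0.0, 0.2]
width: 0.0429
finger_force: 0.0
```

```bash
cat > w.py <<'E'
from h import *
import sys
def look(targets,fn):
    im,C,st=grab("wrist",fn)
    M=R.from_rotvec(st["eef_rot"]).as_matrix()
    print("tcp",np.round(st["eef_pos"],4),"yaw x",np.degrees(np.arctan2(M[1,0],M[0,0])).round(2),"tool z",M[:,2].round(3))
    for t,z in targets:
        for d in silhouettes(t,"wrist")[:2]:
            m=d["mask"].astype(np.uint8); 
            print(t,round(d["score"],2),np.round(d["extent"],1),m.sum())
            ys,xs=np.nonzero(m); 
            P=np.array([ray(C,(x,y),z)[:2] for x,y in zip(xs[::7],ys[::7])])
            c=P.mean(0); w,V=np.linalg.eigh(np.cov(P.T)); 
            (cx,cy),r=cv2.minEnclosingCircle(P.astype(np.float32)*1000)
            print("  centroid",c.round(4),"axis deg",np.degrees(np.arctan2(V[1,1],V[0,1])).round(1),"len",np.sqrt(12*w).round(4),"encl",round(cx,1),round(cy,1),round(r,1))
    return im,C,st
E
python3 - <<'E'
from w import *
look([("cap_grip",.147),("collar",.122),("cap_disc",.134)],"w1.png")
E
```

```text
tcp [ 0.4918 -0.0036  0.2247] yaw x 45.12 tool z [-0.001 -0.001 -1.   ]
cap_grip 0.6 [333.  191.1  88.3  86.2] 6044
  centroid [ 0.4967 -0.0038] axis deg 117.8 len [0.0588 0.0592] encl 496.0 -4.1 34.6
collar 0.54 [184.7   4.   29.4   2.9] 113
  centroid [0.5192 0.1699] axis deg 132.6 len [0.0032 0.0212] encl 519.1 171.5 10.5
cap_disc 0.82 [332.2 192.1  93.8  92.8] 6154
  centroid [ 0.4945 -0.0059] axis deg 119.0 len [0.0621 0.0631] encl 493.8 -6.8 36.7
```

View pics/w1.png

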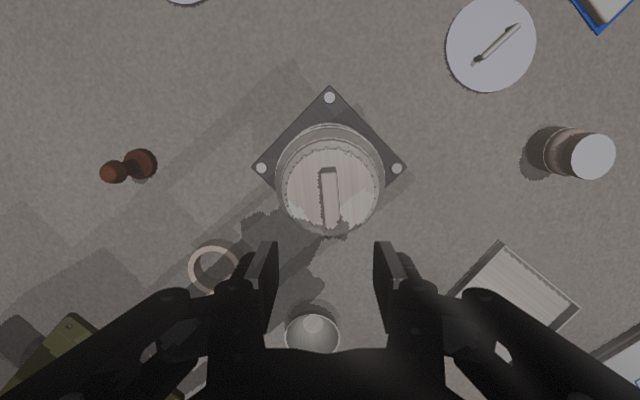

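```bash
python3 - <<'E'
import cv2
a=cv2.imread("pics/w1.png")[130:250,270:400]
cv2.imwrite("pics/w1c.png",cv2.resize(a,None,fx=5,fy=5,interpolation=cv2.INTER_CUBIC))
E
```

```text
(no output)
```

View pics/w1c.png

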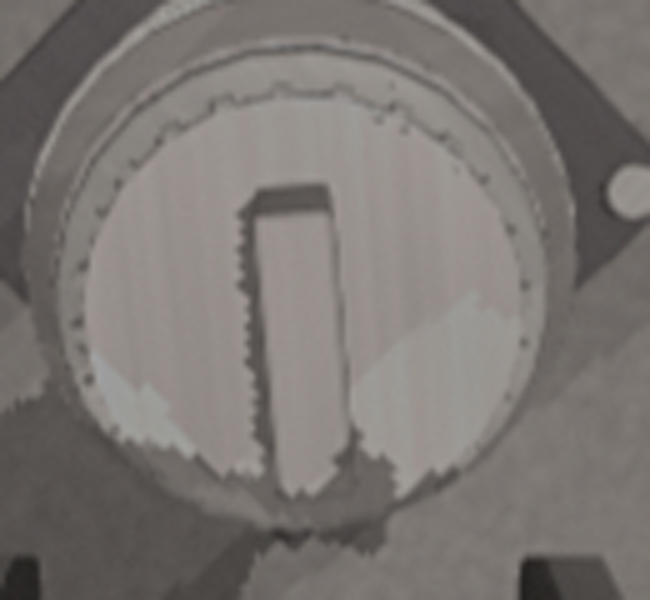

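```bash
python3 - <<'E'
from h import *
st=dict(eef_pos=np.array([0.4918,-0.0036,0.2247]),eef_rot=status.read_state()["eef_rot"])
C=cam("wrist",st)
f=lambda u,v,z: ray(C,(270+u/5,130+v/5),z)[:2]
a,b,c,d=[f(*p,.160) for p in [(256,214),(330,210),(278,490),(350,420)]]
for p,q in [(a,c),(b,d),(a,b)]: print(np.degrees(np.arctan2(*(p-q)[::-1])),np.linalg.norm(p-q))
# mid of far end + 22mm back along axis
u=((a-c)/np.linalg.norm(a-c)+(b-d)/np.linalg.norm(b-d))/2
print("bar centre",(a+b)/2-u*.022)
P=np.array([f(*p,.134) for p in [(85,300),(522,300),(300,92),(180,130),(430,130),(95,370)]])
from scipy.optimize import least_squares
print(least_squares(lambda x:np.hypot(*(P-x[:2]).T)-x[2],[.49,0,.036]).x)
E
```

```text
49.339885628013356 0.04191286656680429
50.86665747081182 0.031578512531167946
138.18008925165933 0.010572690835209932
bar centre [ 0.49378078 -0.00747285]
[ 0.49435753 -0.00695575  0.03515885]
```

Call:
jog_arm(
  commands=[
    [[0.2, -0.35, -2], [0, 0, 0.085]],
    [[0.2, -0.35, -4], [0, 0, 0.085]],
    [[0.2, -0.35, -6], [0, 0, 0.085]],
    [[0.2, -0.35, -7.5], [0, 0, 0.085]],
    [[0.2, -0.35, -8.3], [0, 0, 0.085]],
    [[0.2, -0.35, -8.7], [0, 0, 0.085]],
    [[0.2, -0.35, -8.8], [0, 0, 0.085]],
    [[0.2, -0.35, -8.8], [0, 0, 0.085]],
  ],
)

```text
t: 3.4
eef_pos: [0.4952, -0.0067, 0.1375]
eef_rot: [2.847, 1.327, 0.002]
force: [0.9, 0.3, -0.0]
width: 0.0427
finger_force: 0.0
```

Call:
jog_arm(
  commands=[
    [[0, 0, 0], [0, 0, 0]],
    [[0, 0, 0], [0, 0, 0]],
    [[0, 0, 0], [0, 0, 0]],
    [[0, 0, 0], [0, 0, 0]],
    [[0, 0, 0], [0, 0, 0]],
    [[0, 0, 0], [0, 0, 0]],
    [[0, 0, 0], [0, 0, 0]],
  ],
  fingers=0,
  force=80,
)

```text
t: 4.1
eef_pos: [0.4946, -0.0064, 0.1369]
eef_rot: [-2.847, -1.328, 0.0]
force: [0.1, -0.9, -0.2]
width: -0.0002
finger_force: 0.0
```

```bash
cat > s.py <<'E'
from h import *
s=status.read_state(); M=R.from_rotvec(s["eef_rot"]).as_matrix()
print(s["t"],s["eef_pos"].round(4),"yaw",np.degrees(np.arctan2(M[1,0],M[0,0])).round(2),"F",np.round(s["force"],2),"M",np.round(s["moment"],3),"w",round(s["width"],4),"ff",round(s["finger_force"],1),"j",s["joint_positions"].round(2))
E
python3 s.py
```

```text
4.1 [ 0.4946 -0.0064  0.1369] yaw 50.01 F [ 0.06 -0.94 -0.23] M [-0.012  0.053  0.067] w -0.0002 ff 0.0 j [-0.1   0.26  1.76 -0.    1.13  0.6 ]
```

```bash
python3 - <<'E'
from h import *
a,_,_=grab("wrist"); b,C,_=grab("scene")
s=status.read_state(); print(proj(C,[s["eef_pos"],[.4946,-.0065,.16],[.4946,-.0065,.122]]))
c=np.hstack([cv2.resize(a[100:330,220:440],(500,523)),cv2.resize(b[140:240,270:350],(300,375)).__class__ and np.vstack([cv2.resize(b[130:250,262:358],(300,375)),np.zeros((148,300,3),np.uint8)])])
cv2.imwrite("pics/chk.png",c[:,:,::-1])
E
```

```text
[[310.68920995 171.77933326]
 [310.37572945 164.34200396]
 [310.86810048 176.46770517]]
```

View pics/chk.png

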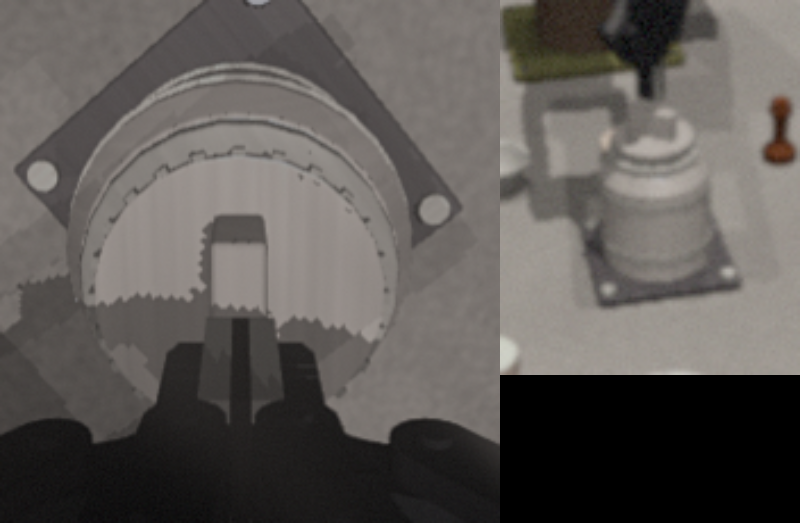

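The fingers closed on nothing: in the wrist crop the tips (about (240,320)) sit over the bar, and the scene view shows the finger ending about 10 px above where the TCP projects. The tips seem to be roughly 30 mm higher than reported, so I'll open and go lower while watching the force.

Call:
jog_arm(
  commands=[
    [[0, 0, 0], [0, 0, 0]],
    [[0, 0, 0], [0, 0, 0]],
    [[0, 0, 0], [0, 0, 0]],
    [[0, 0, 0], [0, 0, 0]],
    [[0, 0, -0.2], [0, 0, 0]],
    [[0, 0, -0.4], [0, 0, 0]],
    [[0, 0, -0.6], [0, 0, 0]],
    [[0, 0, -0.6], [0, 0, 0]],
  ],
  fingers=50,
)

```text
t: 5.0
eef_pos: [0.4943, -0.0064, 0.1305]
eef_rot: [-2.847, -1.328, 0.001]
force: [-0.1, 0.5, 0.1]
width: 0.0425
finger_force: 0.0
```

```bash
python3 s.py; python3 - <<'E'
from h import *
a,_,_=grab("wrist"); cv2.imwrite("pics/chk2.png",cv2.resize(a[120:340,190:470],None,fx=2.5,fy=2.5)[:,:,::-1])
E
```

```text
5.0 [ 0.4943 -0.0064  0.1305] yaw 50.01 F [-0.1   0.48  0.15] M [ 0.029  0.025 -0.025] w 0.0425 ff 0.0 j [-0.1   0.26  1.77  0.    1.11  0.6 ]
```

View pics/chk2.png

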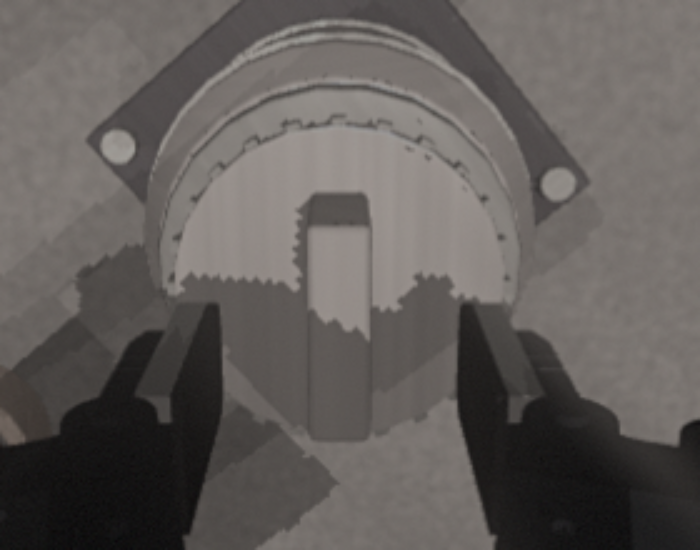

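The view shows the bar (crop columns 308–370) squarely between the pads, whose inner faces are at 218 and 460. The pad scale puts the tips still above the bar top, so I'll keep lowering with force checks.

Call:
jog_arm(
  commands=[
    [[0, 0, -0.5], [0, 0, 0]],
    [[0, 0, -1.0], [0, 0, 0]],
    [[0, 0, -1.5], [0, 0, 0]],
    [[0, 0, -2.0], [0, 0, 0]],
    [[0, 0, -2.0], [0, 0, 0]],
  ],
  fingers=35,
)

```text
t: 5.55
eef_pos: [0.4938, -0.0064, 0.1099]
eef_rot: [-2.846, -1.327, 0.003]
force: [-0.3, 0.4, 0.5]
width: 0.0301
finger_force: 0.0
```

Call:
jog_arm(
  commands=[
    [[0, 0, -0.2], [0, 0, 0]],
    [[0, 0, -0.4], [0, 0, 0]],
    [[0, 0, -0.4], [0, 0, 0]],
  ],
)

```text
t: 5.85
eef_pos: [0.4945, -0.0065, 0.1067]
eef_rot: [-2.847, -1.328, 0.0]
force: [0.9, 0.5, 0.0]
width: 0.0297
finger_force: 0.0
```

```bash
python3 s.py; python3 - <<'E'
from h import *
a,_,_=grab("wrist"); cv2.imwrite("pics/chk3.png",cv2.resize(a[120:340,190:470],None,fx=2.5,fy=2.5)[:,:,::-1])
E
```

```text
5.85 [ 0.4945 -0.0065  0.1067] yaw 50.01 F [0.91 0.53 0.01] M [-0.029  0.021 -0.001] w 0.0297 ff 0.0 j [-0.1   0.29  1.8  -0.    1.05  0.6 ]
```

View pics/chk3.png

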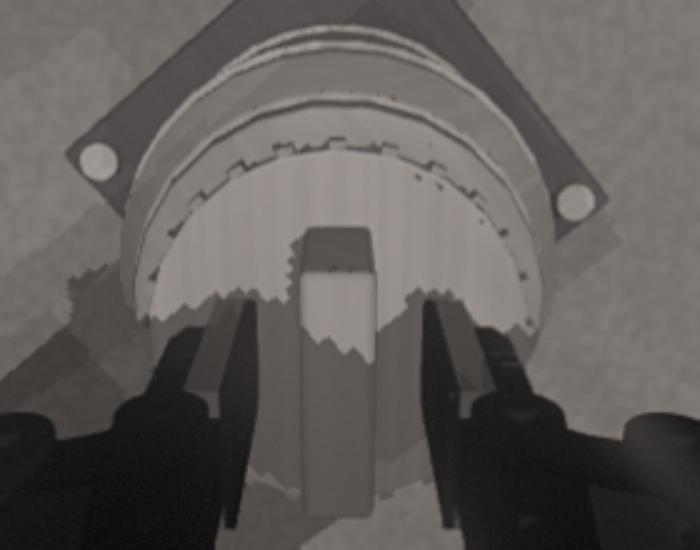

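The tips are now beside the bar, about 13 mm below its top by scale, and there is no contact. I'll go 4 mm lower and grip.

Call:
jog_arm(
  commands=[
    [[0, 0, -0.2], [0, 0, 0]],
    [[0, 0, -0.4], [0, 0, 0]],
    [[0, 0, -0.4], [0, 0, 0]],
  ],
)

```text
t: 6.2
eef_pos: [0.4944, -0.0064, 0.1026]
eef_rot: [-2.847, -1.328, 0.001]
force: [-0.6, 0.0, -0.5]
width: 0.0299
finger_force: 0.0
```

Call:
jog_arm(
  commands=[
    [[0, 0, 0], [0, 0, 0]],
    [[0, 0, 0], [0, 0, 0]],
    [[0, 0, 0], [0, 0, 0]],
    [[0, 0, 0], [0, 0, 0]],
    [[0, 0, 0], [0, 0, 0]],
  ],
  fingers=0,
  force=90,
)

```text
t: 6.7
eef_pos: [0.4946, -0.0064, 0.1031]
eef_rot: [2.847, 1.328, 0.0]
force: [-1.9, 0.6, 3.1]
width: 0.0103
finger_force: 87.9
```

```bash
python3 s.py
```

```text
6.7 [ 0.4946 -0.0064  0.1031] yaw 50.01 F [-1.94  0.62  3.08] M [ 0.119  0.182 -0.035] w 0.0103 ff 87.9 j [-0.1   0.29  1.8   0.    1.04  0.6 ]
```

Gripped. Next I push down about 6 mm and check the spring force.

Call:
jog_arm(
  commands=[
    [[0, 0, -0.2], [0, 0, 0]],
    [[0, 0, -0.4], [0, 0, 0]],
    [[0, 0, -0.6], [0, 0, 0]],
    [[0, 0, -0.6], [0, 0, 0]],
  ],
)

```text
t: 7.1
eef_pos: [0.4946, -0.0064, 0.0975]
eef_rot: [2.847, 1.328, 0.0]
force: [-3.0, 1.1, 9.7]
width: 0.0101
finger_force: 88.8
```

```bash
python3 s.py
```

```text
7.1 [ 0.4946 -0.0064  0.0975] yaw 50.01 F [-3.01  1.12  9.74] M [ 0.04   0.49  -0.025] w 0.0101 ff 88.8 j [-0.1   0.3   1.81  0.    1.03  0.6 ]
```

Call:
jog_arm(
  commands=[
    [[0, 0, 0], [0, 0, 0.08]],
    [[0, 0, 0], [0, 0, 0.16]],
    [[0, 0, 0], [0, 0, 0.24]],
    [[0, 0, 0], [0, 0, 0.32]],
    [[0, 0, 0], [0, 0, 0.4]],
    [[0, 0, 0], [0, 0, 0.48]],
    [[0, 0, 0], [0, 0, 0.56]],
    [[0, 0, 0], [0, 0, 0.6]],
    [[0, 0, 0], [0, 0, 0.6]],
  ],
)

```text
t: 8.0
eef_pos: [0.496, -0.0067, 0.098]
eef_rot: [2.325, 2.109, 0.003]
force: [-1.6, 0.2, 8.9]
width: 0.0104
finger_force: 88.8
```

```bash
python3 s.py
```

```text
8.0 [ 0.496  -0.0067  0.098 ] yaw 84.42 F [-1.62  0.25  8.95] M [ 0.058  0.195 -0.09 ] w 0.0104 ff 88.8 j [-0.1   0.3   1.81 -0.    1.03 -0.  ]
```

Call:
jog_arm(
  commands=[
    [[0, 0, 0], [0, 0, 0.06]],
    [[0, 0, 0], [0, 0, 0.06]],
  ],
)

```text
t: 8.2
eef_pos: [0.496, -0.0067, 0.0981]
eef_rot: [2.26, 2.178, 0.003]
force: [-1.3, 0.1, 9.0]
width: 0.0106
finger_force: 88.9
```

```bash
python3 s.py
```

```text
8.2 [ 0.496  -0.0067  0.0981] yaw 87.88 F [-1.26  0.08  9.01] M [ 0.003  0.177 -0.051] w 0.0106 ff 88.9 j [-0.1   0.3   1.81 -0.    1.03 -0.06]
```

Call:
jog_arm(
  commands=[
    [[0, 0, 0], [0, 0, 0.04]],
    [[0, 0, 0], [0, 0, 0.07]],
    [[0, 0, 0], [0, 0, 0.07]],
  ],
)

```text
t: 8.5
eef_pos: [0.4959, -0.0065, 0.098]
eef_rot: [2.184, 2.255, 0.003]
force: [-1.4, 0.8, 8.6]
width: 0.0104
finger_force: 88.9
```

```bash
python3 s.py
```

```text
8.5 [ 0.4959 -0.0065  0.098 ] yaw 91.84 F [-1.38  0.81  8.59] M [ 0.102  0.186 -0.164] w 0.0104 ff 88.9 j [-0.1   0.3   1.81  0.    1.03 -0.13]
```

Call:
jog_arm(
  commands=[
    [[0, 0, 0], [0, 0, 0.03]],
    [[0, 0, 0], [0, 0, 0.06]],
    [[0, 0, 0], [0, 0, 0.06]],
  ],
)

```text
t: 8.8
eef_pos: [0.4956, -0.0063, 0.098]
eef_rot: [2.117, 2.32, 0.003]
force: [-2.1, 0.1, 9.1]
width: 0.0107
finger_force: 89.1
```

```bash
python3 s.py
```

```text
8.8 [ 0.4956 -0.0063  0.098 ] yaw 95.24 F [-2.08  0.07  9.14] M [ 0.202  0.315 -0.298] w 0.0107 ff 89.1 j [-0.1   0.3   1.81  0.    1.03 -0.19]
```

Call:
jog_arm(
  commands=[
    [[0, 0, 0], [0, 0, 0.03]],
    [[0, 0, 0], [0, 0, 0.03]],
  ],
)

```text
t: 9.0
eef_pos: [0.4955, -0.0063, 0.098]
eef_rot: [2.082, 2.351, 0.003]
force: [-2.4, 0.9, 9.8]
width: 0.0106
finger_force: 89.2
```

```bash
python3 s.py;python3 s.py
```

```text
9.0 [ 0.4955 -0.0063  0.098 ] yaw 96.94 F [-2.37  0.89  9.77] M [ 0.133  0.397 -0.469] w 0.0106 ff 89.2 j [-0.1   0.3   1.81  0.    1.03 -0.22]
9.0 [ 0.4955 -0.0063  0.098 ] yaw 96.94 F [-2.37  0.89  9.77] M [ 0.133  0.397 -0.469] w 0.0106 ff 89.2 j [-0.1   0.3   1.81  0.    1.03 -0.22]
```

The torque has risen past friction, with a slope near the ring's stiffness, so this is the stop at about 45° of turn. I'll ease back a little and let up.

Call:
jog_arm(
  commands=[
    [[0, 0, 0], [0, 0, -0.03]],
    [[0, 0, 0], [0, 0, -0.06]],
    [[0, 0, 0.2], [0, 0, -0.06]],
    [[0, 0, 0.4], [0, 0, -0.06]],
    [[0, 0, 0.6], [0, 0, -0.06]],
    [[0, 0, 0.8], [0, 0, -0.06]],
    [[0, 0, 0.9], [0, 0, -0.06]],
  ],
)

```text
t: 9.7
eef_pos: [0.4947, -0.0064, 0.106]
eef_rot: [-2.151, -2.289, -0.0]
force: [0.3, 1.2, 0.9]
width: 0.0105
finger_force: 87.7
```

```bash
python3 s.py
```

```text
9.7 [ 0.4947 -0.0064  0.106 ] yaw 93.56 F [0.26 1.2  0.89] M [ 0.289 -0.183 -0.072] w 0.0105 ff 87.7 j [-0.1   0.29  1.8   0.    1.05 -0.16]
```

Call:
jog_arm(
  commands=[
    [[0, 0, 0.4], [0, 0, 0]],
    [[0, 0, 0.8], [0, 0, 0]],
    [[0, 0, 1.2], [0, 0, 0]],
  ],
)

```text
t: 10.0
eef_pos: [0.4939, -0.0067, 0.1178]
eef_rot: [-2.15, -2.289, 0.002]
force: [-0.7, -0.5, -1.8]
width: 0.0104
finger_force: 87.9
```

```bash
python3 s.py
```

```text
10.0 [ 0.4939 -0.0067  0.1178] yaw 93.58 F [-0.75 -0.49 -1.82] M [-0.035  0.046 -0.008] w 0.0104 ff 87.9 j [-0.1   0.28  1.78 -0.    1.08 -0.16]
```

The cap is free; the reading is just its weight, about 1.8 N. I'll lift it and carry it to the tray.

Call:
jog_arm(
  commands=[
    [[0, 0, 2.0], [0, 0, 0]],
    [[0, 0, 4.5], [0, 0, 0]],
    [[0, -1, 6], [0, 0, 0]],
    [[0.3, -4, 6], [0, 0, 0]],
    [[0.6, -8, 6], [0, 0, 0]],
    [[1, -12, 6], [0, 0, 0]],
    [[1.4, -16, 6], [0, 0, 0]],
    [[1.8, -20, 5], [0, 0, 0]],
    [[2, -24, 3], [0, 0, 0]],
    [[2.1, -28, 0], [0, 0, 0]],
    [[2.1, -30.5, -3], [0, 0, 0]],
    [[2.1, -30.5, -6], [0, 0, 0]],
    [[2.1, -30.5, -6.5], [0, 0, 0]],
    [[2.1, -30.5, -6.5], [0, 0, 0]],
  ],
)

```text
t: 11.4
eef_pos: [0.5141, -0.3106, 0.0518]
eef_rot: [-2.149, -2.286, 0.001]
force: [-0.2, 0.3, -1.3]
width: 0.0099
finger_force: 87.9
```

```bash
python3 s.py; python3 - <<'E'
from h import *
a,C,_=grab("top"); cv2.imwrite("pics/tr.png",cv2.resize(a[170:310,260:520],None,fx=3,fy=3)[:,:,::-1])
for t,z in [("tray_in",.003),("cap_disc",.08)]:
    for d in silhouettes(t,"top")[:1]: print(t,d["score"],np.round(ray(C,d["extent"][:2],z),3))
E
```

```text
11.4 [ 0.5141 -0.3106  0.0518] yaw 93.55 F [-0.18  0.28 -1.34] M [0.02  0.044 0.003] w 0.0099 ff 87.9 j [-0.61  0.48  1.63 -0.    1.03 -0.68]
tray_in 0.65 [ 0.509 -0.304  0.003]
cap_disc 0.79 [ 0.51  -0.303  0.08 ]
```

View pics/tr.png

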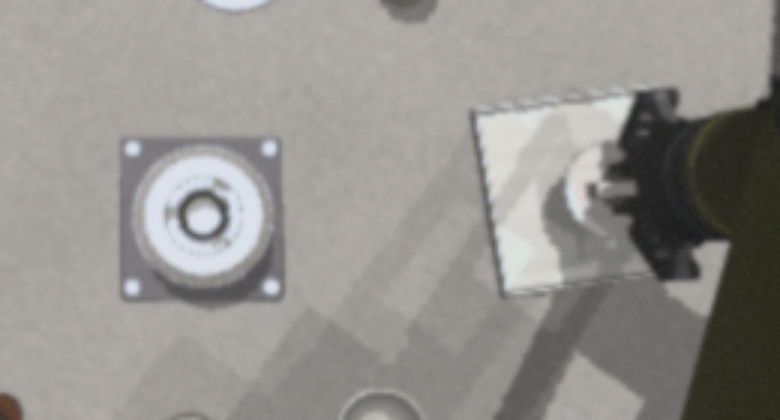

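The top view shows the open collar at crop (204,213) and the cap hanging inside the tray. Lowering it now.

Call:
jog_arm(
  commands=[
    [[0, 0, -2], [0, 0, 0]],
    [[0, 0, -4], [0, 0, 0]],
    [[0, 0, -4.8], [0, 0, 0]],
    [[0, 0, -5.0], [0, 0, 0]],
    [[0, 0, -5.1], [0, 0, 0]],
    [[0, 0, -5.2], [0, 0, 0]],
    [[0, 0, -5.2], [0, 0, 0]],
  ],
)

```text
t: 12.25
eef_pos: [0.5162, -0.3118, 0.0017]
eef_rot: [2.15, 2.288, 0.0]
force: [0.3, 0.2, -1.6]
width: 0.0102
finger_force: 88.0
```

```bash
python3 s.py; python3 - <<'E'
from h import *
a,C,_=grab("scene"); cv2.imwrite("pics/tr2.png",cv2.resize(a[180:280,150:270],None,fx=5,fy=5)[:,:,::-1])
C=cam("top"); print(ray(C,(328,241),.122))
E
```

```text
12.25 [ 0.5162 -0.3118  0.0017] yaw 93.56 F [ 0.28  0.22 -1.56] M [ 0.005 -0.051  0.003] w 0.0102 ff 88.0 j [-0.61  0.55  1.68 -0.    0.92 -0.68]
[ 0.49428157 -0.00804852  0.122     ]
```

Call:
jog_arm(
  commands=[
    [[0, 0, -0.15], [0, 0, 0]],
    [[0, 0, -0.3], [0, 0, 0]],
    [[0, 0, -0.3], [0, 0, 0]],
  ],
)

```text
t: 12.6
eef_pos: [0.5155, -0.3114, -0.0023]
eef_rot: [-2.151, -2.289, 0.0]
force: [-0.1, 0.2, -1.3]
width: 0.0104
finger_force: 88.0
```

Call:
jog_arm(
  commands=[
    [[0, 0, -0.1], [0, 0, 0]],
    [[0, 0, -0.2], [0, 0, 0]],
    [[0, 0, -0.2], [0, 0, 0]],
  ],
)

```text
t: 12.9
eef_pos: [0.5157, -0.3115, -0.003]
eef_rot: [2.151, 2.289, -0.0]
force: [-1.5, 1.3, 6.4]
width: 0.0103
finger_force: 89.2
```

```bash
python3 s.py
```

```text
12.9 [ 0.5157 -0.3115 -0.003 ] yaw 93.56 F [-1.45  1.3   6.38] M [ 0.234  0.297 -0.024] w 0.0103 ff 89.2 j [-0.61  0.55  1.68 -0.    0.91 -0.68]
```

Contact came at the expected height. I'll relax the pressure, release and rise.

Call:
jog_arm(
  commands=[
    [[0, 0, 0.15], [0, 0, 0]],
    [[0, 0, 0.15], [0, 0, 0]],
  ],
)

```text
t: 13.1
eef_pos: [0.5159, -0.3116, -0.0024]
eef_rot: [2.151, 2.289, 0.0]
force: [0.3, 0.4, -0.7]
width: 0.0104
finger_force: 88.0
```

Call:
jog_arm(
  commands=[
    [[0, 0, 0], [0, 0, 0]],
    [[0, 0, 0], [0, 0, 0]],
    [[0, 0, 0], [0, 0, 0]],
    [[0, 0, 0], [0, 0, 0]],
    [[0, 0, 1], [0, 0, 0]],
    [[0, 0, 3], [0, 0, 0]],
    [[0, 0, 6], [0, 0, 0]],
    [[0, 0, 10], [0, 0, 0]],
    [[0, 0, 14], [0, 0, 0]],
    [[0, 0, 18], [0, 0, 0]],
    [[0, 0, 19], [0, 0, 0]],
    [[0, 0, 19], [0, 0, 0]],
  ],
  fingers=50,
)

```text
t: 14.3
eef_pos: [0.517, -0.3124, 0.1906]
eef_rot: [2.147, 2.285, 0.001]
force: [-1.2, -0.5, -0.6]
width: 0.0425
finger_force: 0.0
```

```bash
python3 s.py; python3 - <<'E'
from w import *
look([("cap_disc",.028)],"w2.png")
im,C,st=grab("scene"); 
for d in silhouettes("cap","scene")[:1]: print(d["score"],d["extent"],ray(C,d["extent"][:2],.035))
E
```

```text
14.3 [ 0.517  -0.3124  0.1906] yaw 93.56 F [-1.23 -0.5  -0.6 ] M [ 0.048  0.007 -0.035] w 0.0425 ff 0.0 j [-0.61  0.35  1.46  0.    1.32 -0.68]
tcp [ 0.517  -0.3124  0.1906] yaw x 93.56 tool z [ 0.005 -0.003 -1.   ]
cap_disc 0.69 [323.8 173.8  68.8  74.8] 3864
  centroid [ 0.5147 -0.311 ] axis deg 154.8 len [0.0608 0.0625] encl 514.9 -311.7 35.6
0.92 [204.1, 225.9, 33.4, 28.4] [ 0.53793261 -0.30911694  0.035     ]
```

View pics/w2.png

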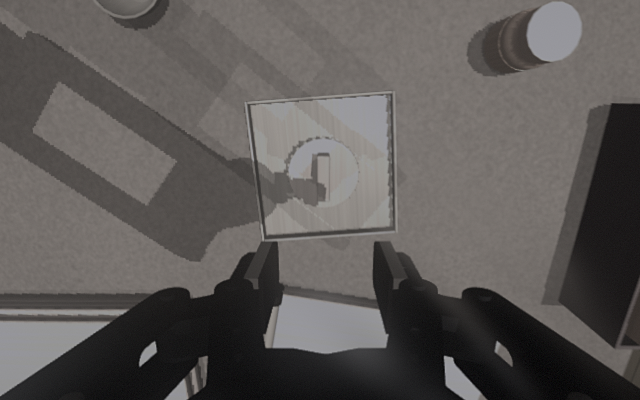

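The cap is standing upright mid-tray at about (323,174), and the jar is undisturbed. Moving above the cover.

Call:
jog_arm(
  commands=[
    [[0.2, 5, 0], [0, 0, 0]],
    [[0.4, 10, 0], [0, 0, 0]],
    [[0.6, 15, 0], [0, 0, 0]],
    [[0.8, 20, 0], [0, 0, 0]],
    [[1, 25, 0], [0, 0, 0]],
    [[1.2, 30, 0], [0, 0, 0]],
    [[1.4, 35, 0], [0, 0, 0]],
    [[1.6, 40, 0], [0, 0, 0]],
    [[1.8, 45, 0], [0, 0, 0]],
    [[2, 50, -3], [0, 0, 0]],
    [[2, 55.7, -7], [0, 0, 0]],
    [[2, 55.7, -8], [0, 0, 0]],
    [[2, 55.7, -8], [0, 0, 0]],
    [[2, 55.7, -8], [0, 0, 0]],
    [[2, 55.7, -8], [0, 0, 0]],
  ],
)

```text
t: 16.0
eef_pos: [0.5359, 0.2445, 0.1075]
eef_rot: [2.152, 2.288, -0.001]
force: [-0.0, -0.6, 0.2]
width: 0.0425
finger_force: 0.0
```

```bash
python3 - <<'E'
from w import *
im,C,st=look([("cover_knob",.0195),("cover",.0085)],None)
cv2.imwrite("pics/w3.png",cv2.resize(im[60:300,180:460],None,fx=2.4,fy=2.4)[:,:,::-1])
E
```

```text
tcp [0.5359 0.2445 0.1075] yaw x 93.52 tool z [-0.    -0.001 -1.   ]
cover_knob 0.76 [328.  180.8  93.8  93.9] 6917
  centroid [0.5367 0.2549] axis deg -160.6 len [0.0646 0.065 ] encl 536.9 253.6 37.7
cover 0.8 [329.9 181.1  95.1  93.3] 7010
  centroid [0.5367 0.2525] axis deg 164.5 len [0.0679 0.0681] encl 536.8 251.4 39.4
```

View pics/w3.png

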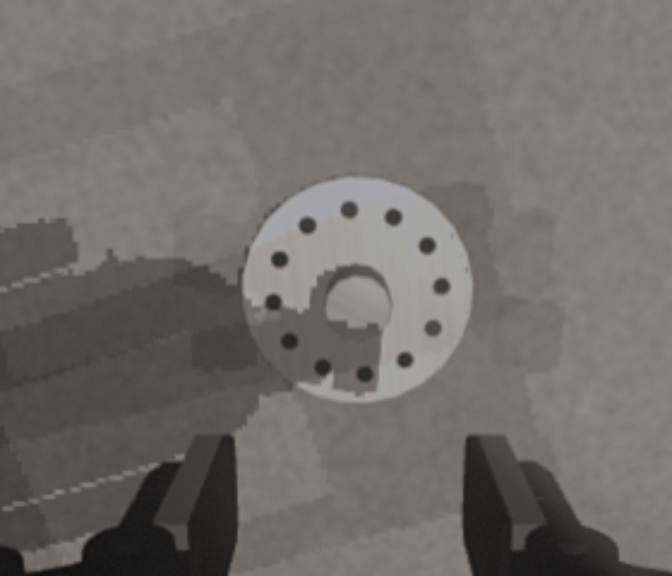

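Call:
jog_arm(
  commands=[
    [[0.1, 0.7, 0], [0, 0, 0]],
    [[0.1, 0.7, -3], [0, 0, 0]],
    [[0.1, 0.7, -6], [0, 0, 0]],
    [[0.1, 0.7, -9], [0, 0, 0]],
    [[0.1, 0.7, -10.5], [0, 0, 0]],
    [[0.1, 0.7, -11.5], [0, 0, 0]],
    [[0.1, 0.7, -12], [0, 0, 0]],
    [[0.1, 0.7, -12], [0, 0, 0]],
    [[0.1, 0.7, -12], [0, 0, 0]],
  ],
)

```text
t: 17.05
eef_pos: [0.5376, 0.2529, -0.0117]
eef_rot: [2.151, 2.289, 0.003]
force: [0.0, 0.8, 1.4]
width: 0.0427
finger_force: 0.0
```

```bash
python3 s.py; python3 - <<'E'
from w import *
im,C,st=grab("wrist")
cv2.imwrite("pics/w4.png",cv2.resize(im[100:360,190:470],None,fx=2.2,fy=2.2)[:,:,::-1])
E
```

```text
17.05 [ 0.5376  0.2529 -0.0117] yaw 93.54 F [0.04 0.79 1.41] M [-0.019 -0.019  0.01 ] w 0.0427 ff 0.0 j [0.37 0.55 1.71 0.   0.88 0.31]
```

View pics/w4.png

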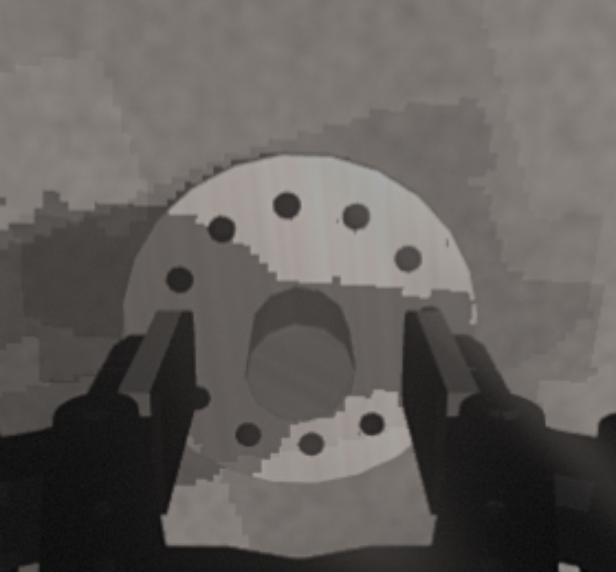

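Knob (crop centre column 301) is centred between the pads (193 and 403). I'll lower the last 8 mm and grip gently.

Call:
jog_arm(
  commands=[
    [[0, 0, -0.4], [0, 0, 0]],
    [[0, 0, -0.7], [0, 0, 0]],
    [[0, 0, -0.8], [0, 0, 0]],
    [[0, 0, -0.8], [0, 0, 0]],
  ],
)

```text
t: 17.5
eef_pos: [0.5365, 0.2525, -0.0208]
eef_rot: [-2.151, -2.289, 0.001]
force: [-0.3, -0.1, 0.0]
width: 0.0427
finger_force: 0.0
```

Call:
jog_arm(
  commands=[
    [[0, 0, 0], [0, 0, 0]],
    [[0, 0, 0], [0, 0, 0]],
    [[0, 0, 0], [0, 0, 0]],
    [[0, 0, 0], [0, 0, 0]],
    [[0, 0, 0], [0, 0, 0]],
  ],
  fingers=0,
  force=40,
)

```text
t: 18.0
eef_pos: [0.5369, 0.2526, -0.0204]
eef_rot: [2.151, 2.289, 0.001]
force: [0.1, 0.3, 2.2]
width: 0.0202
finger_force: 39.2
```

```bash
python3 s.py
```

```text
18.0 [ 0.5369  0.2526 -0.0204] yaw 93.55 F [0.1  0.34 2.17] M [-0.051 -0.05   0.016] w 0.0202 ff 39.2 j [0.37 0.57 1.71 0.   0.86 0.31]
```

Call:
jog_arm(
  commands=[
    [[0, 0, 1], [0, 0, 0]],
    [[0, 0, 3], [0, 0, 0]],
    [[0, 0, 7], [0, 0, 0]],
    [[0, 0, 12], [0, 0, 0]],
    [[0, 0, 17], [0, 0, 0]],
    [[0, 0, 20], [0, 0, 0]],
    [[-0.7, -4, 20], [0, 0, 0]],
    [[-1.4, -8, 20], [0, 0, 0]],
    [[-2.1, -12, 20], [0, 0, 0]],
    [[-2.8, -16, 20], [0, 0, 0]],
    [[-3.4, -20, 20], [0, 0, 0]],
    [[-4, -24, 20], [0, 0, 0]],
    [[-4.3, -25.9, 20], [0, 0, 0]],
    [[-4.3, -25.9, 20], [0, 0, 0]],
    [[-4.3, -25.9, 20], [0, 0, 0]],
    [[-4.3, -25.9, 20], [0, 0, 0]],
  ],
)

```text
t: 19.6
eef_pos: [0.4937, -0.0056, 0.1796]
eef_rot: [-2.151, -2.29, -0.001]
force: [0.0, 0.4, -0.7]
width: 0.0202
finger_force: 39.3
```

```bash
python3 s.py; python3 - <<'E'
from w import *
im,C,st=look([("cover",status.read_state()["eef_pos"][2]+.029),("collar",.122)],"w5.png")
im,C,st=grab("scene","sc5.png"); z=st["eef_pos"][2]+.029
for n in ["cover","collar"]:
    for d in silhouettes(n,"scene")[:1]:
        ys,xs=np.nonzero(d["mask"]); zz=z if n=="cover" else .122
        P=np.array([ray(C,p,zz)[:2]*1000 for p in zip(xs,ys)],np.float32)
        print(n,d["score"],d["extent"],cv2.minEnclosingCircle(P))
E
```

```text
19.6 [ 0.4937 -0.0056  0.1796] yaw 93.58 F [ 0.01  0.36 -0.68] M [-0.021 -0.021  0.018] w 0.0202 ff 39.3 j [-0.1   0.21  1.7   0.    1.23 -0.16]
tcp [ 0.4937 -0.0056  0.1796] yaw x 93.58 tool z [ 0.     0.001 -1.   ]
cover 0.64 [326.3 251.2 168.4 158.2] 15241
  centroid [0.4925 0.0018] axis deg 106.8 len [0.0654 0.0666] encl 492.7 -6.2 39.8
collar 0.75 [330.5 153.6 134.   90.6] 6536
  centroid [0.4908 0.04  ] axis deg -178.0 len [0.045  0.0977] encl 491.8 27.5 52.5
cover 0.61 [310.9, 150.8, 27.8, 14.1] ((500.249267578125, -7.5359697341918945), 42.629024505615234)
collar 0.84 [311.7, 203.2, 51.8, 52.6] ((612.877197265625, -34.4787483215332), 118.7398910522461)
```

The cover's circle fits (r = 39.8 mm), and its offset from the TCP matches the cap's when that came out of the collar, so only 1 mm of correction is needed. Lowering.

Call:
jog_arm(
  commands=[
    [[0, -0.1, -2], [0, 0, 0]],
    [[0, -0.1, -4], [0, 0, 0]],
    [[0, -0.1, -6], [0, 0, 0]],
    [[0, -0.1, -7], [0, 0, 0]],
    [[0, -0.1, -7.3], [0, 0, 0]],
    [[0, -0.1, -7.3], [0, 0, 0]],
    [[0, -0.1, -7.3], [0, 0, 0]],
  ],
)

```text
t: 20.6
eef_pos: [0.4945, -0.0075, 0.1072]
eef_rot: [2.151, 2.288, 0.001]
force: [0.8, -0.4, -0.3]
width: 0.0205
finger_force: 39.3
```

Call:
jog_arm(
  commands=[
    [[0, 0, -0.15], [0, 0, 0]],
    [[0, 0, -0.3], [0, 0, 0]],
    [[0, 0, -0.45], [0, 0, 0]],
    [[0, 0, -0.45], [0, 0, 0]],
  ],
)

```text
t: 21.0
eef_pos: [0.4935, -0.0075, 0.1019]
eef_rot: [-2.152, -2.289, 0.0]
force: [0.8, -0.0, -1.5]
width: 0.0204
finger_force: 39.3
```

```bash
python3 s.py
```

```text
21.0 [ 0.4935 -0.0075  0.1019] yaw 93.55 F [ 0.8  -0.04 -1.46] M [0.015 0.034 0.009] w 0.0204 ff 39.3 j [-0.1   0.3   1.81 -0.    1.04 -0.16]
```

Call:
jog_arm(
  commands=[
    [[0, 0.05, -0.1], [0, 0, 0]],
    [[0, 0.05, -0.2], [0, 0, 0]],
    [[0, 0.05, -0.25], [0, 0, 0]],
    [[0, 0.05, -0.25], [0, 0, 0]],
  ],
)

```text
t: 21.4
eef_pos: [0.4935, -0.0069, 0.0993]
eef_rot: [-2.151, -2.289, 0.0]
force: [0.2, -0.6, -0.8]
width: 0.0205
finger_force: 39.3
```

```bash
python3 s.py
```

```text
21.4 [ 0.4935 -0.0069  0.0993] yaw 93.55 F [ 0.22 -0.65 -0.81] M [-0.01  -0.065  0.012] w 0.0205 ff 39.3 j [-0.1   0.3   1.81  0.    1.03 -0.16]
```

Boss is in the bore with no contact force. Lowering in small steps to the seat.

Call:
jog_arm(
  commands=[
    [[0, 0, -0.1], [0, 0, 0]],
    [[0, 0, -0.15], [0, 0, 0]],
    [[0, 0, -0.15], [0, 0, 0]],
  ],
)

```text
t: 21.7
eef_pos: [0.4936, -0.007, 0.0978]
eef_rot: [-2.151, -2.289, 0.0]
force: [0.4, -0.5, -1.0]
width: 0.0202
finger_force: 39.3
```

```bash
python3 s.py
```

```text
21.7 [ 0.4936 -0.007   0.0978] yaw 93.55 F [ 0.38 -0.52 -0.99] M [-0.013 -0.004  0.043] w 0.0202 ff 39.3 j [-0.1   0.3   1.81  0.    1.03 -0.16]
```

Call:
jog_arm(
  commands=[
    [[0, 0, -0.05], [0, 0, 0]],
    [[0, 0, -0.08], [0, 0, 0]],
    [[0, 0, -0.08], [0, 0, 0]],
  ],
)

```text
t: 22.0
eef_pos: [0.4937, -0.007, 0.0971]
eef_rot: [2.151, 2.289, 0.0]
force: [0.0, -0.1, -1.6]
width: 0.0201
finger_force: 39.4
```

```bash
python3 s.py
```

```text
22.0 [ 0.4937 -0.007   0.0971] yaw 93.55 F [ 0.04 -0.1  -1.63] M [-0.016  0.002  0.029] w 0.0201 ff 39.4 j [-0.1   0.3   1.81 -0.    1.03 -0.16]
```

Call:
jog_arm(
  commands=[
    [[0, 0, -0.05], [0, 0, 0]],
    [[0, 0, -0.1], [0, 0, 0]],
    [[0, 0, -0.1], [0, 0, 0]],
  ],
)

```text
t: 22.3
eef_pos: [0.4937, -0.007, 0.0971]
eef_rot: [2.151, 2.289, 0.0]
force: [-2.8, -0.2, 7.6]
width: 0.0205
finger_force: 40.0
```

```bash
python3 s.py
```

```text
22.3 [ 0.4937 -0.007   0.0971] yaw 93.56 F [-2.77 -0.24  7.63] M [-0.011  0.452  0.012] w 0.0205 ff 40.0 j [-0.1   0.3   1.81 -0.    1.03 -0.16]
```

Seated at exactly the expected height. I'll relax, release and retreat.

Call:
jog_arm(
  commands=[
    [[0, 0, 0.08], [0, 0, 0]],
    [[0, 0, 0.08], [0, 0, 0]],
  ],
)

```text
t: 22.5
eef_pos: [0.4939, -0.007, 0.0971]
eef_rot: [2.151, 2.289, 0.001]
force: [-2.0, -0.2, 2.7]
width: 0.02
finger_force: 39.5
```

Call:
jog_arm(
  commands=[
    [[0, 0, 0], [0, 0, 0]],
    [[0, 0, 0], [0, 0, 0]],
    [[0, 0, 0], [0, 0, 0]],
    [[0, 0, 0], [0, 0, 0]],
    [[0, 0, 0.5], [0, 0, 0]],
    [[0, 0, 1.5], [0, 0, 0]],
    [[0, 0, 3], [0, 0, 0]],
    [[0, 0, 5], [0, 0, 0]],
    [[0, 0, 8], [0, 0, 0]],
    [[0, 0, 11], [0, 0, 0]],
    [[0, 0, 12], [0, 0, 0]],
    [[0, 0, 12], [0, 0, 0]],
    [[0, 0, 12], [0, 0, 0]],
  ],
  fingers=50,
)

```text
t: 23.8
eef_pos: [0.493, -0.0069, 0.2164]
eef_rot: [-2.151, -2.289, 0.001]
force: [-0.8, -1.2, 0.3]
width: 0.0431
finger_force: 0.0
```

```bash
python3 s.py; python3 - <<'E'
from w import *
look([("cover",.126),("cover_knob",.126)],"w6.png")
for n in ["top","scene"]:
    im,C,st=grab(n,n+"6.png")
    for t,z in [("cover",.126),("cap",.03),("amber",.06),("pills",.04),("biglid",.01)]:
        for d in silhouettes(t,n)[:1]: print(n,t,round(d["score"],2),np.round(d["extent"],1),ray(C,d["extent"][:2],z).round(3))
E
```

```text
23.8 [ 0.493  -0.0069  0.2164] yaw 93.55 F [-0.8  -1.17  0.26] M [-0.024  0.022  0.01 ] w 0.0431 ff 0.0 j [-0.1   0.18  1.64 -0.    1.32 -0.16]
tcp [ 0.493  -0.0069  0.2164] yaw x 93.55 tool z [-0.001  0.    -1.   ]
cover 0.97 [326.1 194.1  96.1  96.3] 7189
  centroid [ 0.4929 -0.0068] axis deg 78.7 len [0.0674 0.0677] encl 492.5 -7.8 39.3
cover_knob 0.89 [328.8 193.3  97.7  94.3] 7284
  centroid [ 0.4928 -0.0069] axis deg 45.0 len [0.0675 0.0685] encl 492.8 -8.2 39.6
top cap 0.79 [456.  234.   34.4  31.4] [ 0.512 -0.31   0.03 ]
top amber 0.9 [260.9 148.5  26.3  26.2] [0.711 0.147 0.06 ]
top pills 0.66 [396.8 160.1  21.   29.4] [ 0.687 -0.174  0.04 ]
top biglid 0.79 [340.6 154.4  39.9  39. ] [ 0.709 -0.042  0.01 ]
scene cover 0.65 [309.  175.9  21.7  15.1] [ 0.497 -0.012  0.126]
scene cap 0.68 [205.  227.5  30.2  24.2] [ 0.539 -0.308  0.03 ]
scene amber 0.64 [392.8 237.8  19.9  44.3] [0.733 0.151 0.06 ]
scene pills 0.57 [258.9 255.3  25.7  33. ] [ 0.699 -0.175  0.04 ]
```

The cover fits as a level 39.5 mm circle on the collar, and the bystanders are where they were. Handing in.

```bash
python3 -c "
from bench import workorder
print(workorder.job_done())"
```

```text
the job is handed in; nothing more can be done
None
```

Handed in at 23.8 s on the robot clock: the cap was unlocked at its stop (about 45°, peak torque about 0.5 N m) and stands upright in the tray, the vented cover is seated level on the collar and let go, and the amber bottle, pill jar and larger lid were not touched.

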